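Lay the coffee tray with the matching cups and the sugar pot

TASK

Lay the coffee tray: stand each small cup upright in the middle of the saucer of its own colour, and stand the sugar pot (the one with the dark wooden lid) in the middle of the round cork mat on the tray. Set each piece down rather than dropping it, and leave the saucers and the mat where they lie on the tray. The green cup, which has no saucer, and the white-lidded salt pot are not wanted: leave them standing where they are.

Things in the scene. Friction and masses are not known exactly. Their poses are not given: they have to be found in the camera images.
- white_cup: The white glazed coffee cup: handleless, open-topped, 54 mm high, rim 58 mm across (sides straight and upright from 22 mm up to the rim, wall 4 mm), tapering to a foot 36 mm across; about 90 g. Origin: centre of its underside; z up through the mouth; yaw means nothing. Starts upright on the table.
- blue_cup: The dark blue glazed coffee cup: handleless, open-topped, 54 mm high, rim 58 mm across (sides straight and upright from 22 mm up to the rim, wall 4 mm), tapering to a foot 36 mm across; about 90 g. Origin: centre of its underside; z up through the mouth; yaw means nothing. Starts upright on the table.
- red_cup: The rust-red glazed coffee cup: handleless, open-topped, 54 mm high, rim 58 mm across (sides straight and upright from 22 mm up to the rim, wall 4 mm), tapering to a foot 36 mm across; about 90 g. Origin: centre of its underside; z up through the mouth; yaw means nothing. Starts upright on the table.
- sugar_pot: The sugar pot: cream stoneware, 60 mm across, sides upright from 6 to 46 mm above its foot, lid firmly on, 68 mm high over the lid knob; about 240 g. Origin: centre of its underside; z up; yaw means nothing. Starts upright on the table. Its lid and knob are DARK BROWN wood; otherwise the same as the salt pot.
- white_saucer: The white glazed saucer: loose, 104 mm across, rim 14 mm high, flat round well in the middle 62 mm across, its floor 6 mm above the underside; about 130 g. Origin: centre of its underside, z up, yaw means nothing. It lies in one of four places (116 mm square grid, shuffled) on the floor of the dark wooden tray, 8 mm above the table.
- blue_saucer: The dark blue glazed saucer: loose, 104 mm across, rim 14 mm high, flat round well in the middle 62 mm across, its floor 6 mm above the underside; about 130 g. Origin: centre of its underside, z up, yaw means nothing. It lies in one of four places (116 mm square grid, shuffled) on the floor of the dark wooden tray, 8 mm above the table.
- red_saucer: The rust-red glazed saucer: loose, 104 mm across, rim 14 mm high, flat round well in the middle 62 mm across, its floor 6 mm above the underside; about 130 g. Origin: centre of its underside, z up, yaw means nothing. It lies in one of four places (116 mm square grid, shuffled) on the floor of the dark wooden tray, 8 mm above the table.
- cork_mat: The round cork mat for the sugar pot: loose disc 90 mm across, 8 mm thick, 80 g, in the fourth place on the tray. Origin: centre of its underside; z up. The tray is square and does not move: 252 mm outside, walls 8 mm thick and 26 mm high above the table, floor 8 mm thick, turned up to 20 degrees; brass handles on two sides reach 29 mm farther out.
- green_cup: The green coffee cup, without a saucer, not wanted: handleless, open-topped, 54 mm high, rim 58 mm across (sides straight and upright from 22 mm up to the rim, wall 4 mm), tapering to a foot 36 mm across; about 90 g. Origin: centre of its underside; z up through the mouth; yaw means nothing. Starts upright on the table.
- salt_pot: The salt pot, not wanted: cream stoneware, 60 mm across, sides upright from 6 to 46 mm above its foot, lid firmly on, 68 mm high over the lid knob; about 240 g. Origin: centre of its underside; z up; yaw means nothing. Starts upright on the table. Its lid and knob are WHITE. Cups and pots stand left and right of the tray, 95 mm or more between centres; jug, tumbler, tin and the like stand well beyond them.
Not all that is in view belongs to the job. What is shaped like the salt_pot but yellow is not meant.

How it is judged:
By the outcome, as a careful person would: the job done as asked, in the order asked, and still so for the second after the job is handed in, with the robot touching nothing.
It also fails if it takes over 96 s, if anything falls off the work surface, if the arm or the gripper's body presses on something with over 40 N, if the wrist force passes 120 N, or if a joint passes its speed limit or range.

ROBOT

A 6-joint arm with a two-finger parallel gripper is mounted at the origin on the work surface. World frame = base frame: x ahead of the robot, y to its left, z up, the work surface at z = 0. Lengths are in m, angles in rad, forces in N, time in s.
With the tool pointing down it reaches from about 0.35 to 1 m from the base axis. Payload 7.1 kg.
Tool frame: the origin (TCP) lies at the very end of the fingers, on their centre line; the grasp point (between the pads) lies 19 mm behind it; z points along the fingers, y is the direction in which the jaws open and shut (so a half turn about z gives the same grasp; the last joint's range is limited). The gripper opens to 85 mm and grips with 20 to 120 N. Pads are 22 mm wide; open, the fingers measure 114 mm over their backs; the gripper's body (76 mm by 85 mm) begins 54 mm behind the grasp point. The pads swing forward as they close: fully open they stand 13 mm farther back than shut.
Start: joints at [1.155, 0.423, 1.63, -0, 1.089, -0.019], TCP at [0.242, 0.576, 0.193] pointing down, gripper open.
Joint ranges: [-3, 3], [-0.9, 2.11], [0.09, 2.58], [-1.31, 4.45], [0.11, 2.69], [-2.54, 2.54]. Speed limits (rad/s): [2.39, 2.39, 3.01, 3.14, 3.14, 3.14].

INTERFACE

Orientations are given as a 3x3 rotation matrix whose columns are the frame's x, y, z axes.
In Python, from rig import env, vision, workorder gives the robot as it stands.
- The arm moves only by the tool apply_moves, never from a script. Its argument "deltas" is a list that holds one entry, the list of rows, each a list of 7 numbers: the shift along the tool's x, y, z in m, then the turn, a rotation vector about the tool's x, y, z in rad, then the opening in per cent of the stroke, from 0 (shut) to 100 (fully open). In form: [[[dx, dy, dz, ax, ay, az, hand], ...]]. A call has 1 to 20 rows; each row shifts and turns the pose as measured when the row begins, along the tool's axes as they then stand; what a row does not reach is not made up. A row lasts 1/12 s, in which the tool goes at most 41.7 mm and 7.16 degrees, less where a joint would pass 70% of its speed; a pose out of reach is approached as far as the arm can. A call with a gripper value outside its range is refused whole. The fingers move at their own pace and stop on an object; the grip force is fixed at half the most. Time passes only in rows, so rows that do not move let the fingers close. It gives the time, the measured TCP pose, the force and the opening at its end, in the units of the state.
- env.state(): the state, without advancing time (a new reading comes with each control period).
- vision.grab_frame(name): name is "side" or "top" or "wrist"; returns a dict with "pixels" (400x640x3 uint8, red, green, blue), "range_z" (400x640 float32, m along the optical axis (not along the pixel's ray), 0 where there is no reading), "fx", "fy", "cx", "cy" (pixels), "T" (4x4, takes a point from camera to world coordinates). Camera axes: x right, y up, looking along -z (the intrinsics and any distortion apply to the point x, -y, -z); pixel columns grow to the right and rows downward; lengths in m; the calibration is good to about 2 mm. A picture is of the moment at which its call begins.
- workorder.close_job(): hands the job in, once; it reports no verdict.
The state is a dict: "clock": time; "qpos": joint angles; "joint_velocities": joint speeds; "joint_efforts": joint torques, N m; "tool_pos": TCP position; "ee_rot": TCP orientation; "contact_force": force on the tool from outside, world axes, zero at the start; "wrist_torque": the same for the moment, N m; "grip_width": opening from 0.0 (shut) to 1.0 (fully open).
Only numpy, scipy, OpenCV 4.12 (cv2) and the standard library are available. Lean on these libraries where they do the work, as an engineer would, in place of code of your own. Each camera call takes 0.05 s, during which the arm holds its last target. There are 200 camera calls.

## Working session

There is one attempt and no reset: what is moved stays moved. The work goes in short steps, Python scripts to look and compute and a tool call to move; the robot and the scene stay as the last step left them, time stands still between calls to the robot, and variables do not carry over. Pictures are saved under pics/ and viewed, about 12 in all and at most 16, crops included, and the job is handed in when it is done.

Besides the shell and the picture viewer there is one more tool, called after ">>>" as a command line: name --argument value ..., lists and objects as JSON in quotes. apply_moves: Moves the arm, as the interface text tells. Its arguments: {"type":"object","properties":{"deltas":{"type":"array","items":{"type":"array","items":{"type":"array","items":{"type":"number"}}}}},"required":["deltas"]}

```bash
ls; mkdir -p pics; python3 - <<'E'
from rig import env, vision
import cv2,numpy as np
for n in("top","side"):
    f=vision.grab_frame(n); cv2.imwrite(f"pics/{n}0.png",f["pixels"][:,:,::-1]); np.savez(f"/tmp/{n}0.npz",**f)
    print(n,f["fx"],f["cx"],f["cy"],np.round(f["T"],3).tolist(),[k for k in f])
s=env.state();print(s)
E
```

```text
pics
top 365.3177461158899 313.82475511760146 194.33166608467027 [[-0.026, 0.982, -0.189, 0.306], [-1.0, -0.025, 0.006, -0.058], [0.001, 0.19, 0.982, 1.194], [0.0, 0.0, 0.0, 1.0]] ['pixels', 'range_z', 'fx', 'fy', 'cx', 'cy', 'T']
side 384.8878376158798 326.08852708611096 203.56382768728156 [[0.873, 0.241, -0.424, 0.061], [-0.487, 0.416, -0.768, -0.889], [-0.009, 0.877, 0.48, 0.587], [0.0, 0.0, 0.0, 1.0]] ['pixels', 'range_z', 'fx', 'fy', 'cx', 'cy', 'T']
{'clock': 0.1, 'qpos': array([ 1.15500957e+00,  4.23749436e-01,  1.63064688e+00,  7.44248045e-06,
        1.08862370e+00, -1.89663977e-02]), 'joint_velocities': array([-4.66685769e-04, -2.37442660e-04, -1.52035916e-03, -1.30523432e-05,
       -3.27076558e-04, -3.22594570e-04]), 'joint_efforts': array([-1.01581114e-03, -5.58420718e+01, -2.82445514e+01, -3.92459833e-05,
        2.95563084e-03, -3.00460738e-05]), 'tool_pos': array([0.24127731, 0.57592671, 0.19211975]), 'ee_rot': array([[-9.22293199e-01,  3.86490511e-01, -5.82559121e-04],
       [ 3.86490949e-01,  9.22292279e-01, -1.30308910e-03],
       [ 3.36582052e-05, -1.42698405e-03, -9.99998981e-01]]), 'contact_force': array([ 0.3793076 , -0.11290251, -0.56114829]), 'wrist_torque': array([0.00858548, 0.0140997 , 0.02428303]), 'grip_width': 0.9958890514869019}
```

View pics/top0.png

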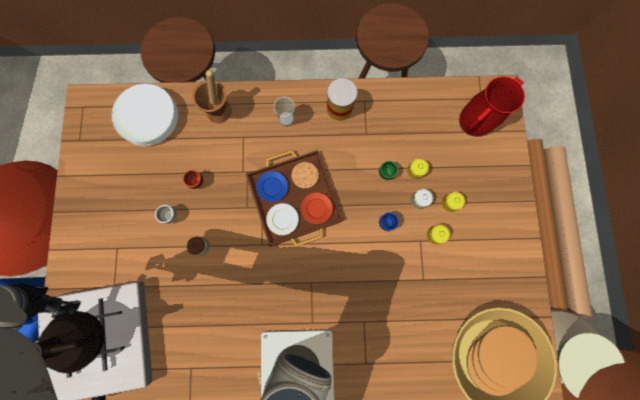

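View pics/side0.png

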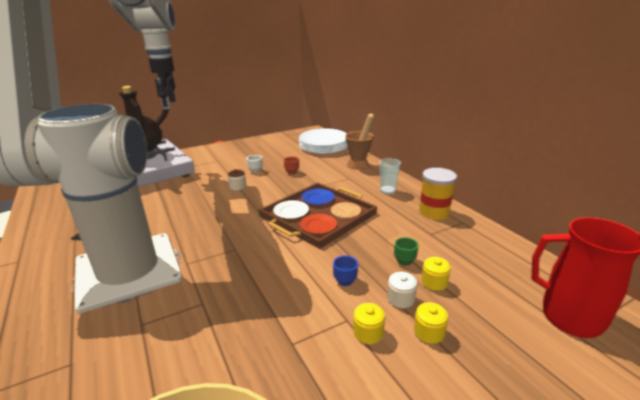

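The top view shows these pixel positions:
- **Left side:** white cup (165,214), red cup (193,179), dark-lidded pot (197,246).
- **Right side:** blue cup (389,221), green cup (388,170), salt pot (424,198) and three yellow decoys.
- **Tray:** blue saucer (272,186), cork mat (305,175), red saucer (317,208), white saucer (283,219).

The side view agrees. Next I'll measure them.

```bash
cat > h.py <<'E'
import numpy as np,cv2
def cast(f,uv,z):
    uv=np.atleast_2d(uv).astype(float)
    d=np.c_[(uv[:,0]-f["cx"])/f["fx"],-(uv[:,1]-f["cy"])/f["fy"],-np.ones(len(uv))]@f["T"][:3,:3].T
    o=f["T"][:3,3]; return o+d*((z-o[2])/d[:,2])[:,None]
def cloud(f):
    h,w=f["range_z"].shape; u,v=np.meshgrid(np.arange(w),np.arange(h)); r=f["range_z"]
    p=np.dstack([(u-f["cx"])/f["fx"]*r,-(v-f["cy"])/f["fy"]*r,-r])
    P=p@f["T"][:3,:3].T+f["T"][:3,3]; P[r==0]=np.nan; return P
def circle(xy):  # enclosing-ish circle by algebraic fit of the hull
    A=np.c_[2*xy,np.ones(len(xy))]; s=np.linalg.lstsq(A,(xy**2).sum(1),rcond=None)[0]
    return s[0],s[1],np.sqrt(s[2]+s[0]**2+s[1]**2)
E
python3 - <<'E'
from h import *
px={"white_cup":(165,214,.054),"red_cup":(193,179,.054),"sugar":(197,246,.05),"blue_cup":(389,221,.054),"green":(388,170,.054),"salt":(424,198,.05),
"blue_s":(272,186,.022),"cork":(305,175,.016),"red_s":(317,208,.022),"white_s":(283,219,.022)}
f=np.load("/tmp/top0.npz"); P=cloud(f)
tab=P[260:330,220:260].reshape(-1,3); print("table z",np.nanmean(tab[:,2]),np.nanstd(tab[:,2]))
for n,(u,v,z) in px.items():
    c=cast(f,(u,v),z)[0]
    R=.05 if n in("cork",) or n.endswith("_s") else .04
    m=(np.hypot(P[...,0]-c[0],P[...,1]-c[1])<R)
    zz=P[m][:,2]
    lo=.025 if R==.04 else .012
    q=P[m&(P[...,2]>lo)]
    top=P[m&(P[...,2]>z-.012)]
    bb=(top[:,:2].min(0)+top[:,:2].max(0))/2
    print(n,c.round(3),"zmax",np.nanpercentile(zz,98).round(3),"zmed",np.nanmedian(zz).round(3),"bbox c",bb.round(4),"size",np.ptp(top[:,:2],axis=0).round(3),"circ",np.round(cv2.minEnclosingCircle(top[:,:2].astype(np.float32))[0],4),len(top))
E
```

```text
table z -4.0420017020825575e-05 0.002273646189322066
white_cup [0.475 0.404 0.054] zmax 0.056 zmed 0.008 bbox c [0.4759 0.4087] size [0.057 0.057] circ [0.4764 0.4086] 114
red_cup [0.586 0.321 0.054] zmax 0.056 zmed 0.007 bbox c [0.5882 0.3273] size [0.057 0.058] circ [0.5901 0.327 ] 105
sugar [0.372 0.302 0.05 ] zmax 0.067 zmed 0.05 bbox c [0.3726 0.3049] size [0.055 0.058] circ [0.3737 0.3047] 309
blue_cup [ 0.435 -0.298  0.054] zmax 0.056 zmed 0.007 bbox c [ 0.435  -0.2977] size [0.057 0.058] circ [ 0.4358 -0.2981] 100
green [ 0.599 -0.306  0.054] zmax 0.056 zmed 0.007 bbox c [ 0.6026 -0.3069] size [0.056 0.057] circ [ 0.6033 -0.3072] 94
salt [ 0.506 -0.415  0.05 ] zmax 0.067 zmed 0.053 bbox c [ 0.5061 -0.4109] size [0.057 0.057] circ [ 0.5065 -0.4106] 289
blue_s [0.563 0.071 0.022] zmax 0.024 zmed 0.017 bbox c [0.5632 0.0714] size [0.1   0.099] circ [0.5632 0.0711] 696
cork [ 0.599 -0.038  0.016] zmax 0.021 zmed 0.015 bbox c [ 0.5989 -0.039 ] size [0.099 0.097] circ [ 0.5989 -0.0378] 678
red_s [ 0.487 -0.074  0.022] zmax 0.024 zmed 0.017 bbox c [ 0.4866 -0.0729] size [0.098 0.095] circ [ 0.4864 -0.0742] 712
white_s [0.453 0.036 0.022] zmax 0.024 zmed 0.017 bbox c [0.4538 0.0367] size [0.098 0.097] circ [0.4534 0.0362] 724
```

```bash
python3 - <<'E'
from h import *
for cam,pxs in (("top",{"blue_s":(272,186,.022),"cork":(305,175,.016),"red_s":(317,208,.022),"white_s":(283,219,.022)}),
                ("side",{"blue_s":(318,198,.022),"cork":(346,210,.016),"red_s":(318,224,.022),"white_s":(291,210,.022)})):
    f=np.load(f"/tmp/{cam}0.npz"); lab=cv2.cvtColor(f["pixels"],cv2.COLOR_RGB2HSV)
    C={}
    for n,(u,v,z) in pxs.items():
        h,s,V=[lab[...,i].astype(int) for i in range(3)]
        m={"blue_s":(abs(h-115)<15)&(s>120),"cork":(abs(h-12)<7)&(V>150),"red_s":((h<8)|(h>172))&(s>150)&(V>90),"white_s":(s<70)&(V>110)}[n]
        w=np.zeros(m.shape,bool); w[v-25:v+26,u-28:u+29]=1
        k,L,st,ce=cv2.connectedComponentsWithStats((m&w).astype(np.uint8))
        i=1+st[1:,4].argmax()
        ct=max(cv2.findContours((L==i).astype(np.uint8),cv2.RETR_EXTERNAL,cv2.CHAIN_APPROX_NONE)[0],key=len)
        X=cast(f,cv2.convexHull(ct)[:,0],z)[:,:2]; e=cv2.minEnclosingCircle(X.astype(np.float32)); ce_=cast(f,ce[i],z)[0]
        C[n]=ce_[:2]; print(cam,n,"centroid",ce_[:2].round(4),"circ",np.round(e[0],4),"diam",round(2*e[1],3),"algebraic",np.round(circle(X),4))
    b,c,r,w=[C[k] for k in("blue_s","cork","red_s","white_s")]
    ctr=(b+c+r+w)/4; ex=(c-b+r-w); ang=np.arctan2(ex[1],ex[0])
    print("centre",ctr.round(4),"angle",np.degrees(ang),[round(np.linalg.norm(p-q),4) for p,q in((b,c),(c,r),(r,w),(w,b))])
    e1=np.array([np.cos(ang),np.sin(ang)])*.058; e2=np.array([-e1[1],e1[0]])
    print("grid b",ctr-e1+e2,"c",ctr+e1+e2,"r",ctr+e1-e2,"w",ctr-e1-e2)
E
```

```text
top blue_s centroid [0.5626 0.072 ] circ [0.5631 0.0724] diam 0.103 algebraic [0.5633 0.072  0.0509]
top cork centroid [ 0.6004 -0.0356] circ [ 0.6008 -0.0359] diam 0.091 algebraic [ 0.6005 -0.0357  0.0445]
top red_s centroid [ 0.4873 -0.0727] circ [ 0.487  -0.0727] diam 0.106 algebraic [ 0.4877 -0.0729  0.0522]
top white_s centroid [0.4545 0.0397] circ [0.4548 0.0395] diam 0.107 algebraic [0.4549 0.0397 0.0529]
centre [0.5262 0.0008] angle -72.22241956519447 [np.float64(0.114), np.float64(0.119), np.float64(0.1171), np.float64(0.1128)]
grid b [0.56370403 0.07378579] c [ 0.59912147 -0.03667509] r [ 0.48866059 -0.07209252] w [0.45324315 0.03836836]
side blue_s centroid [0.5611 0.0725] circ [0.5613 0.0741] diam 0.104 algebraic [0.5618 0.0742 0.0508]
side cork centroid [ 0.5578 -0.0531] circ [ 0.5523 -0.0553] diam 0.197 algebraic [ 0.5562 -0.0548  0.0846]
side red_s centroid [ 0.4841 -0.0738] circ [ 0.4839 -0.0711] diam 0.109 algebraic [ 0.4853 -0.0714  0.0532]
side white_s centroid [0.4522 0.0391] circ [0.4544 0.0409] diam 0.118 algebraic [0.4542 0.0413 0.0566]
centre [ 0.5138 -0.0038] angle -83.13949959832276 [np.float64(0.1256), np.float64(0.0766), np.float64(0.1173), np.float64(0.1138)]
grid b [0.56447658 0.0606792 ] c [ 0.57833306 -0.05449023] r [ 0.46316363 -0.06834671] w [0.44930715 0.04682272]
```

```bash
cat > go.py <<'E'
import sys,numpy as np
from scipy.spatial.transform import Rotation as Ro
from rig import env
s=env.state();R=s["ee_rot"];p=s["tool_pos"]
R0=np.array([[-.9223,.3865,0],[.3865,.9223,0],[0,0,-1.]])
print("t",round(s["clock"],2),"pos",p.round(4),"F",s["contact_force"].round(1),"g",round(s["grip_width"],3),"rotfix",Ro.from_matrix(R.T@R0).as_rotvec().round(4))
a=list(map(float,sys.argv[1:]))
for i in range(0,len(a),3):
    q=np.array(a[i:i+3]);d=R.T@(q-p);print(q,"tool delta",d.round(4),"rows",round(np.linalg.norm(d)/.0417,2));p=q
E
python3 go.py .476 .4087 .14 .476 .4087 .02
```

```text
t 0.1 pos [0.2413 0.5759 0.1921] F [ 0.4 -0.1 -0.6] g 0.996 rotfix [-0.0014 -0.      0.    ]
[0.476  0.4087 0.14  ] tool delta [-0.2811 -0.0634  0.0522] rows 7.02
[0.476  0.4087 0.02  ] tool delta [-0.      0.0002  0.12  ] rows 2.88
```

>>> apply_moves --deltas '[[[-0.035,-0.008,0.006,0,0,0,100],[-0.035,-0.008,0.006,0,0,0,100],[-0.035,-0.008,0.006,0,0,0,100],[-0.035,-0.008,0.006,0,0,0,100],[-0.035,-0.008,0.007,0,0,0,100],[-0.035,-0.008,0.007,0,0,0,100],[-0.035,-0.008,0.007,0,0,0,100],[-0.035,-0.008,0.007,0,0,0,100],[0,0,0,0,0,0,100],[0,0,0,0,0,0,100]]]'

```text
clock: 0.93
tool_pos: [0.4821, 0.4018, 0.1341]
ee_rot: [[-0.924, 0.382, -0.004], [0.382, 0.924, -0.003], [0.003, -0.004, -1.0]]
contact_force: [-1.0, 0.6, 0.6]
grip_width: 0.999
```

```bash
python3 go.py .476 .4087 .02;python3 - <<'E'
from rig import vision
import numpy as np,cv2
f=vision.grab_frame("wrist");np.savez("/tmp/w1.npz",**f);cv2.imwrite("pics/w1.png",f["pixels"][:,:,::-1]);print(f["T"].round(3).tolist(),f["fx"])
E
```

```text
t 0.93 pos [0.4821 0.4018 0.1341] F [-1.   0.6  0.6] g 0.999 rotfix [-0.0043 -0.003   0.0053]
[0.476  0.4087 0.02  ] tool delta [0.0079 0.0045 0.1141] rows 2.75
[[0.38, -0.88, -0.286, 0.409], [0.925, 0.36, 0.122, 0.432], [-0.004, -0.311, 0.951, 0.315], [0.0, 0.0, 0.0, 1.0]] 279.11963727959443
```

View pics/w1.png

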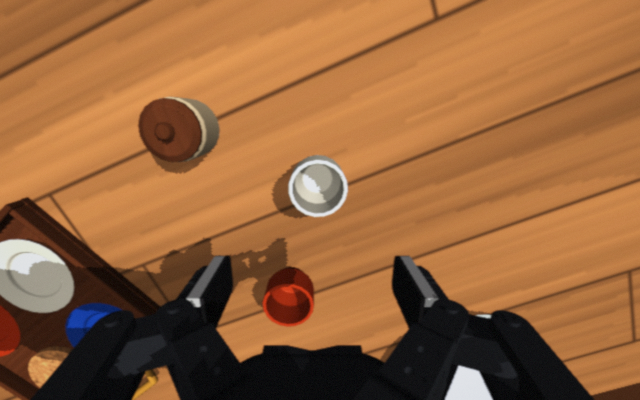

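The wrist view has the white cup's rim at about (318,187), the red cup at (289,304), the pot lid at (173,130) and the white saucer at (35,275). Nothing blocks the way down.

```bash
cat > meas.py <<'E'
from h import *
def rim(f,c,R=.045,z=.054):
    P=cloud(f); m=np.hypot(P[...,0]-c[0],P[...,1]-c[1])<R
    t=P[m&(abs(P[...,2]-z)<.006)][:,:2]
    if len(t)<8: return None
    return ((t.min(0)+t.max(0))/2).round(4),np.ptp(t,axis=0).round(4),np.round(cv2.minEnclosingCircle(t.astype(np.float32))[0],4),len(t)
E
python3 - <<'E'
from meas import *
f=np.load("/tmp/w1.npz")
print("cast",cast(f,[(318,187),(289,304)],.054).round(4))
print("white",rim(f,(.476,.4087)));print("red",rim(f,(.589,.327)));print("sugar",rim(f,(.373,.305),z=.05))
E
```

```text
cast [[0.475  0.4101 0.054 ]
 [0.588  0.3295 0.054 ]]
white (array([0.4763, 0.4085]), array([0.0572, 0.057 ]), array([0.4763, 0.4083]), 811)
red (array([0.5891, 0.3268]), array([0.0579, 0.0576]), array([0.5892, 0.327 ]), 700)
sugar (array([0.3745, 0.306 ]), array([0.0593, 0.0579]), array([0.3745, 0.3052]), 767)
```

>>> apply_moves --deltas '[[[0.008,0.0045,0.01,-0.004,-0.003,0.005,100],[0,0,0.03,0,0,0,100],[0,0,0.03,0,0,0,100],[0,0,0.02,0,0,0,100],[0,0,0.01,0,0,0,100],[0,0,0,0,0,0,100]]]'

```text
clock: 1.48
tool_pos: [0.4698, 0.4174, 0.0308]
ee_rot: [[-0.925, 0.38, 0.004], [0.38, 0.925, 0.004], [-0.002, 0.005, -1.0]]
contact_force: [-0.4, -0.4, -0.1]
grip_width: 0.998
```

```bash
python3 go.py .4762 .4086 .022
```

```text
t 1.48 pos [0.4698 0.4174 0.0308] F [-0.4 -0.4 -0.1] g 0.998 rotfix [0.0053 0.002  0.0067]
[0.4762 0.4086 0.022 ] tool delta [-0.0092 -0.0058  0.0088] rows 0.33
```

>>> apply_moves --deltas '[[[-0.005,-0.003,0,0.005,0.002,0.006,100],[0,0,0,0,0,0,100],[0,0,0,0,0,0,100],[0,0,0,0,0,0,100]]]'

```text
clock: 1.82
tool_pos: [0.4722, 0.4154, 0.0329]
ee_rot: [[-0.924, 0.383, 0.001], [0.383, 0.924, 0.001], [-0.001, 0.002, -1.0]]
contact_force: [0.2, 0.3, 0.6]
grip_width: 0.997
```

```bash
python3 go.py .4762 .4086 .022
```

```text
t 1.82 pos [0.4722 0.4154 0.0329] F [0.2 0.3 0.6] g 0.997 rotfix [0.0018 0.0006 0.0035]
[0.4762 0.4086 0.022 ] tool delta [-0.0062 -0.0048  0.0109] rows 0.32
```

>>> apply_moves --deltas '[[[-0.006,-0.005,0.006,0.002,0,0.003,100],[-0.001,-0.001,0.005,0,0,0,100],[0,0,0,0,0,0,100],[0,0,0,0,0,0,100]]]'

```text
clock: 2.15
tool_pos: [0.479, 0.4073, 0.024]
ee_rot: [[-0.922, 0.387, 0.005], [0.387, 0.922, 0.003], [-0.003, 0.005, -1.0]]
contact_force: [0.2, 0.1, -0.0]
grip_width: 1.003
```

```bash
python3 go.py .4762 .4086 .022
```

```text
t 2.15 pos [0.479  0.4073 0.024 ] F [ 0.2  0.1 -0. ] g 1.003 rotfix [ 0.0046  0.0033 -0.0007]
[0.4762 0.4086 0.022 ] tool delta [0.0031 0.0001 0.002 ] rows 0.09
```

>>> apply_moves --deltas '[[[0.003,0,0.002,0.004,0.003,0,100],[0,0,0,0,0,0,100],[0,0,0,0,0,0,100]]]'

```text
clock: 2.4
tool_pos: [0.4763, 0.4082, 0.0217]
ee_rot: [[-0.922, 0.388, -0.0], [0.388, 0.922, 0.0], [0.0, 0.0, -1.0]]
contact_force: [-0.2, 0.2, -0.6]
grip_width: 1.0
```

```bash
python3 go.py .4762 .4086 .022
```

```text
t 2.4 pos [0.4763 0.4082 0.0217] F [-0.2  0.2 -0.6] g 1.0 rotfix [ 0.0002 -0.0001 -0.0018]
[0.4762 0.4086 0.022 ] tool delta [ 0.0002  0.0003 -0.0003] rows 0.01
```

Aligned to within 1 mm, so I'll close and lift.

>>> apply_moves --deltas '[[[0,0,0,0,0,0,70],[0,0,0,0,0,0,50],[0,0,0,0,0,0,40],[0,0,0,0,0,0,40],[0,0,0,0,0,0,40],[0,0,0,0,0,0,40],[0,0,0,0,0,0,40],[0,0,-0.01,0,0,0,40],[0,0,-0.02,0,0,0,40],[0,0,-0.03,0,0,0,40],[0,0,-0.02,0,0,0,40],[0,0,0,0,0,0,40],[0,0,0,0,0,0,40]]]'

```text
clock: 3.48
tool_pos: [0.4754, 0.408, 0.1067]
ee_rot: [[-0.922, 0.388, -0.002], [0.388, 0.922, -0.001], [0.001, -0.002, -1.0]]
contact_force: [-0.8, 0.4, -0.7]
grip_width: 0.4
```

```bash
python3 go.py .454 .039 .11
```

```text
t 3.48 pos [0.4754 0.408  0.1067] F [-0.8  0.4 -0.7] g 0.4 rotfix [-0.0017 -0.0011 -0.0012]
[0.454 0.039 0.11 ] tool delta [-0.1233 -0.3485 -0.0028] rows 8.86
```

Opening 0.40 is exactly the commanded value, where a held 58 mm cup should give about 0.68. The cup may have been missed, so I'll look.

```bash
python3 - <<'E'
from rig import vision
import numpy as np,cv2
f=vision.grab_frame("wrist");np.savez("/tmp/w2.npz",**f);cv2.imwrite("pics/w2.png",f["pixels"][:,:,::-1])
E
```

```text
(no output)
```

View pics/w2.png

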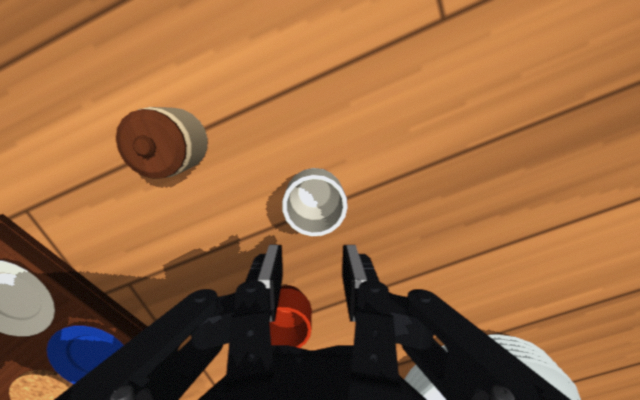

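The fingers closed on nothing. The cup still stands at (315,205), and the fingertips show at about (267,250) and (348,250). I'll check where the reported TCP projects in this view.

```bash
python3 - <<'E'
from meas import *
from rig import env
s=env.state()
for n in("w1","w2"):
    f=np.load(f"/tmp/{n}.npz");T=f["T"]; print(n,T[:3,3].round(4))
    R=s["ee_rot"]
    pt=s["tool_pos"] if n=="w2" else np.array([.4821,.4018,.1341])
    for k in(0,.019):
        for y in (-.017,0,.017):
            q=np.linalg.inv(T)@np.r_[pt-k*R[:,2]+y*R[:,1],1]; print(k,y,"px",f["cx"]+f["fx"]*q[0]/-q[2],f["cy"]-f["fy"]*q[1]/-q[2],"depth",-q[2])
    print("cup",rim(f,(.476,.4086)))
f=np.load("/tmp/w2.npz")
P=cloud(f)
for u,v in((272,250),(346,250),(268,262),(352,262),(262,290)): print((u,v),P[v,u].round(4),"rel tool",(R.T@(P[v,u]-s["tool_pos"])).round(4))
E
```

```text
w1 [0.4087 0.4322 0.3153]
0 -0.017 px 288.6133557085459 229.4771675392019 depth 0.19695654030892765
0 0 px 312.7043358098013 229.67965245182955 depth 0.1969456374601756
0 0.017 px 336.79798339694077 229.88215978470097 depth 0.19693473461142355
0.019 -0.017 px 286.16418665135944 241.43543839117643 depth 0.17890117151631874
0.019 0 px 312.6865165997775 241.65908889888686 depth 0.1788902686675667
0.019 0.017 px 339.2120796651137 241.88276666997277 depth 0.17887936581881467
cup (array([0.4763, 0.4085]), array([0.0572, 0.057 ]), array([0.4763, 0.4083]), 811)
w2 [0.4017 0.4386 0.2878]
0 -0.017 px 289.1932633971985 229.9105171071759 depth 0.19692564293790596
0 0 px 313.28883438570574 229.94354058084178 depth 0.19692087210133996
0 0.017 px 337.38557293776324 229.97656565467736 depth 0.19691610126477405
0.019 -0.017 px 286.8784277849883 241.96360181881101 depth 0.17888099675837196
0.019 0 px 313.4046460383206 242.0002780987222 depth 0.17887622592180602
0.019 0.017 px 339.9322792994521 242.03695633508346 depth 0.17887145508524005
cup (array([0.4767, 0.4088]), array([0.0578, 0.057 ]), array([0.4766, 0.4085]), 989)
(272, 250) [0.4572 0.3925 0.1573] rel tool [ 0.011  -0.0217 -0.0506]
(346, 250) [0.4727 0.428  0.1562] rel tool [ 0.0104  0.017  -0.0494]
(268, 262) [0.4578 0.3917 0.168 ] rel tool [ 0.0101 -0.0223 -0.0613]
(352, 262) [0.4734 0.4294 0.1683] rel tool [ 0.0104  0.0185 -0.0616]
(262, 290) [0.4571 0.3934 0.1921] rel tool [ 0.0114 -0.021  -0.0853]
```

```bash
python3 - <<'E'
from meas import *
from rig import env
s=env.state()
for n,pt in(("w1",np.array([.4821,.4018,.1341])),("w2",s["tool_pos"])):
    f=np.load(f"/tmp/{n}.npz");P=cloud(f);Q=(P-pt)@s["ee_rot"]
    m=(abs(Q[...,0])<.05)&(abs(Q[...,1])<.08)&(Q[...,2]<.03)&np.isfinite(Q[...,2])
    z=Q[m]; i=np.argsort(-z[:,2])[:400:40]; print(n,z[i].round(4).tolist())
    vv,uu=np.where(m); print("top rows",np.c_[uu,vv][np.argsort(vv)[:5]].tolist())
E
```

```text
w1 [[-0.0074, 0.0424, -0.051], [-0.0051, 0.0423, -0.0525], [0.0049, -0.0434, -0.0536], [-0.002, 0.042, -0.0545], [-0.0017, -0.0434, -0.0553], [0.0051, -0.0432, -0.0558], [0.0094, -0.0467, -0.0564], [-0.0006, -0.0434, -0.0569], [0.0046, 0.0421, -0.0574], [0.0081, -0.0433, -0.0581]]
top rows [[214, 256], [215, 256], [216, 256], [217, 256], [218, 256]]
w2 [[-0.007, -0.0183, -0.0387], [0.0008, -0.0183, -0.042], [-0.0055, 0.016, -0.0441], [0.0105, -0.0182, -0.045], [0.0044, 0.016, -0.0461], [0.0109, 0.0199, -0.0468], [0.0065, 0.0275, -0.0477], [0.0062, -0.0287, -0.0483], [-0.003, 0.0159, -0.0492], [0.0064, -0.0263, -0.0498]]
top rows [[269, 245], [270, 245], [271, 245], [272, 245], [273, 245]]
```

By depth, the fingertips sit about 38 mm behind the reported TCP when nearly shut and about 51 mm when open. The 13 mm swing accounts for the difference, and x and y agree. So the reported TCP is about 38 mm too far along the tool, and the fingers closed above the cup. For a cup, the reported z to aim for is about −0.020.

>>> apply_moves --deltas '[[[0,0,0,0,0,0,100],[0,0,0,0,0,0,100],[0,0.001,0,0,0,0,100],[0,0,0.02,0,0,0,100],[0,0,0.025,0,0,0,100],[0,0,0.025,0,0,0,100],[0,0,0.02,0,0,0,100],[0,0,0.01,0,0,0,100],[0,0,0.005,0,0,0,100],[0,0,0,0,0,0,100],[0,0,0,0,0,0,100]]]'

```text
clock: 4.45
tool_pos: [0.4731, 0.4069, -0.0086]
ee_rot: [[-0.922, 0.388, -0.008], [0.388, 0.922, -0.006], [0.005, -0.009, -1.0]]
contact_force: [0.5, 0.6, 0.6]
grip_width: 1.0
```

```bash
python3 go.py .4764 .4086 -.02
```

```text
t 4.45 pos [ 0.4731  0.4069 -0.0086] F [0.5 0.6 0.6] g 1.0 rotfix [-0.0091 -0.005  -0.0012]
[ 0.4764  0.4086 -0.02  ] tool delta [-0.0025  0.0029  0.0113] rows 0.29
```

>>> apply_moves --deltas '[[[-0.002,0.003,0.007,-0.009,-0.005,-0.001,100],[0,0,0.004,0,0,0,100],[0,0,0,0,0,0,100],[0,0,0,0,0,0,100]]]'

```text
clock: 4.78
tool_pos: [0.4783, 0.4107, -0.0175]
ee_rot: [[-0.922, 0.387, 0.005], [0.387, 0.922, 0.004], [-0.003, 0.005, -1.0]]
contact_force: [-0.1, -0.3, -0.6]
grip_width: 0.999
```

```bash
python3 go.py .4764 .4086 -.02
```

```text
t 4.78 pos [ 0.4783  0.4107 -0.0175] F [-0.1 -0.3 -0.6] g 0.999 rotfix [ 0.0054  0.0029 -0.0001]
[ 0.4764  0.4086 -0.02  ] tool delta [ 0.0009 -0.0027  0.0024] rows 0.09
```

>>> apply_moves --deltas '[[[0.001,-0.002,0.002,0.004,0.002,0,100],[0,0,0,0,0,0,100],[0,0,0,0,0,0,70],[0,0,0,0,0,0,60],[0,0,0,0,0,0,50],[0,0,0,0,0,0,50],[0,0,0,0,0,0,50],[0,0,0,0,0,0,50],[0,0,0,0,0,0,50]]]'

```text
clock: 5.53
tool_pos: [0.4774, 0.4099, -0.0174]
ee_rot: [[-0.922, 0.387, 0.003], [0.387, 0.922, 0.002], [-0.002, 0.004, -1.0]]
contact_force: [0.0, 0.7, -1.3]
grip_width: 0.661
```

```bash
python3 go.py .454 .039 .1
```

```text
t 5.53 pos [ 0.4774  0.4099 -0.0174] F [ 0.   0.7 -1.3] g 0.661 rotfix [ 0.0036  0.0021 -0.0001]
[0.454 0.039 0.1  ] tool delta [-0.1221 -0.3507 -0.1184] rows 9.35
```

Closing stopped at 0.661, about 56 mm, so the cup is held. Lifting and carrying it to the white saucer.

>>> apply_moves --deltas '[[[0,0,-0.02,0,0,0,50],[0,0,-0.03,0,0,0,50],[0,0,-0.025,0,0,0,50],[0,-0.01,-0.005,0,0,0,50],[-0.01,-0.03,0,0,0,0,50],[-0.011,-0.032,0,0,0,0,50],[-0.011,-0.032,0,0,0,0,50],[-0.011,-0.032,0,0,0,0,50],[-0.011,-0.032,0,0,0,0,50],[-0.011,-0.032,0,0,0,0,50],[-0.011,-0.032,0,0,0,0,50],[-0.011,-0.032,0,0,0,0,50],[-0.011,-0.032,0,0,0,0,50],[-0.011,-0.03,0,0,0,0,50],[-0.01,-0.015,0,0,0,0,50],[-0.002,-0.006,0,0,0,0,50],[0,0,0,0,0,0,50],[0,0,0,0,0,0,50]]]'

```text
clock: 7.03
tool_pos: [0.4407, 0.0232, 0.0557]
ee_rot: [[-0.923, 0.384, -0.006], [0.384, 0.923, 0.001], [0.006, -0.002, -1.0]]
contact_force: [-0.3, -0.1, -0.8]
grip_width: 0.657
```

```bash
python3 go.py .454 .039 .04; python3 - <<'E'
from rig import vision
import numpy as np,cv2
f=vision.grab_frame("wrist");np.savez("/tmp/w3.npz",**f);cv2.imwrite("pics/w3.png",f["pixels"][:,:,::-1])
E
```

```text
t 7.03 pos [0.4407 0.0232 0.0557] F [-0.3 -0.1 -0.8] g 0.657 rotfix [-0.0018 -0.0062  0.0025]
[0.454 0.039 0.04 ] tool delta [-0.0063  0.0197  0.0157] rows 0.62
```

View pics/w3.png

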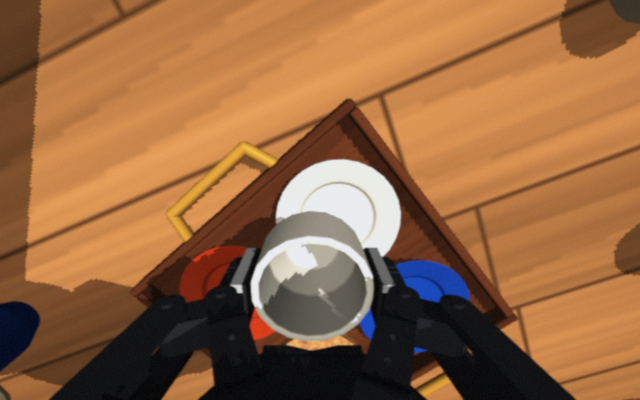

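The cup is held upright over the tray, its rim centred at about (312,287). The white saucer is at (338,205) and partly hidden. The arm overshot by about 2 cm, so I'll measure the cup relative to the tool and refine the saucer.

```bash
cat >> meas.py <<'E'
def saucer(f,c,col,R=.062,z=.022,r=.052):
    hsv=cv2.cvtColor(f["pixels"],cv2.COLOR_RGB2HSV).astype(int);h,s,V=[hsv[...,i] for i in range(3)]
    m={"white":(s<70)&(V>90),"blue":(abs(h-115)<15)&(s>120),"red":((h<8)|(h>172))&(s>150)&(V>90),"cork":(abs(h-13)<7)&(V>140)&(s<190)}[col]
    P=cloud(f);m=m&(P[...,2]>z-.018)&(P[...,2]<z+.009)&(np.hypot(P[...,0]-c[0],P[...,1]-c[1])<R)
    k,L,st,_=cv2.connectedComponentsWithStats(m.astype(np.uint8)); L=(L==1+st[1:,4].argmax()).astype(np.uint8)
    ct=max(cv2.findContours(L,cv2.RETR_EXTERNAL,cv2.CHAIN_APPROX_NONE)[0],key=len)[:,0]
    X=cast(f,ct,z)[:,:2]; d=np.hypot(*(X-c).T); X=X[abs(d-r)<.006]
    for _ in range(4):
        a=circle(X); e=abs(np.hypot(X[:,0]-a[0],X[:,1]-a[1])-a[2]); X=X[e<max(.0015,2*np.median(e))]
    return np.round(a,4),len(X)
E
python3 - <<'E'
from meas import *
from rig import env
s=env.state();f=np.load("/tmp/w3.npz");P=cloud(f)
t=s["tool_pos"];zr=t[2]+.0174+.054
print("tool",t.round(4));print("cup",rim(f,t,z=zr),"expected rim z",zr)
q=P[270:300,235:390].reshape(-1,3);q=P[(np.hypot(P[...,0]-t[0],P[...,1]-t[1])<.032)]; print("z max pct",np.nanpercentile(q[:,2],[50,90,97]))
print("white",saucer(f,(.454,.039),"white"))
E
```

```text
tool [0.4406 0.0236 0.0557]
cup (array([0.4409, 0.0247]), array([0.0582, 0.0776]), array([0.4354, 0.0247]), 5088) expected rim z 0.12710950939677765
z max pct [0.12736024 0.18405033 0.18961418]
white (array([0.4549, 0.0397, 0.0516]), 223)
```

>>> apply_moves --deltas '[[[-0.004,0.012,0.005,-0.002,-0.006,0.002,50],[-0.002,0.005,0.005,0,0,0,50],[0,0,0,0,0,0,50],[0,0,0,0,0,0,50],[0,0,0,0,0,0,50]]]'

```text
clock: 7.5
tool_pos: [0.4538, 0.0428, 0.044]
ee_rot: [[-0.925, 0.379, 0.0], [0.379, 0.925, 0.001], [0.0, 0.001, -1.0]]
contact_force: [0.1, 0.2, -0.6]
grip_width: 0.662
```

```bash
python3 go.py .4548 .0395 -.0024
```

```text
t 7.5 pos [0.4538 0.0428 0.044 ] F [ 0.1  0.2 -0.6] g 0.662 rotfix [ 0.0006 -0.      0.0077]
[ 0.4548  0.0395 -0.0024] tool delta [-0.0021 -0.0027  0.0464] rows 1.12
```

>>> apply_moves --deltas '[[[-0.002,-0.002,0.01,0,0,0.005,50],[0,0,0.012,0,0,0,50],[0,0,0.01,0,0,0,50],[0,0,0.005,0,0,0,50],[0,0,0,0,0,0,50],[0,0,0,0,0,0,50]]]'

```text
clock: 8.0
tool_pos: [0.4552, 0.0405, 0.0038]
ee_rot: [[-0.924, 0.383, 0.001], [0.383, 0.924, 0.001], [-0.001, 0.001, -1.0]]
contact_force: [-0.4, 0.2, -1.0]
grip_width: 0.655
```

```bash
python3 go.py .4548 .0395 -.0024
```

```text
t 8.0 pos [0.4552 0.0405 0.0038] F [-0.4  0.2 -1. ] g 0.655 rotfix [0.0008 0.0006 0.0037]
[ 0.4548  0.0395 -0.0024] tool delta [ 0.     -0.0011  0.0062] rows 0.15
```

>>> apply_moves --deltas '[[[0,-0.001,0.003,0,0,0,50],[0,0,0.002,0,0,0,50],[0,0,0.001,0,0,0,50],[0,0,0,0,0,0,50],[0,0,0,0,0,0,50]]]'

```text
clock: 8.42
tool_pos: [0.4556, 0.0392, -0.0019]
ee_rot: [[-0.924, 0.384, 0.003], [0.384, 0.924, 0.001], [-0.002, 0.002, -1.0]]
contact_force: [-0.2, 0.3, -0.9]
grip_width: 0.66
```

```bash
python3 go.py .4548 .0395 -.0034
```

```text
t 8.42 pos [ 0.4556  0.0392 -0.0019] F [-0.2  0.3 -0.9] g 0.66 rotfix [0.0015 0.0021 0.0032]
[ 0.4548  0.0395 -0.0034] tool delta [0.0008 0.     0.0015] rows 0.04
```

>>> apply_moves --deltas '[[[0.001,0,0.0015,0,0,0,50],[0,0,0.001,0,0,0,50],[0,0,0,0,0,0,50],[0,0,0,0,0,0,50]]]'

```text
clock: 8.75
tool_pos: [0.4551, 0.0396, -0.0033]
ee_rot: [[-0.924, 0.384, 0.004], [0.384, 0.924, 0.001], [-0.003, 0.002, -1.0]]
contact_force: [0.3, -0.3, -1.5]
grip_width: 0.664
```

>>> apply_moves --deltas '[[[0,0,0.001,0,0,0,50],[0,0,0.001,0,0,0,50],[0,0,0,0,0,0,50]]]'

```text
clock: 9.0
tool_pos: [0.4555, 0.0396, -0.0033]
ee_rot: [[-0.924, 0.383, 0.005], [0.383, 0.924, 0.001], [-0.004, 0.002, -1.0]]
contact_force: [0.1, -0.5, -1.0]
grip_width: 0.659
```

In contact: z stopped at −0.0033, where −0.0034 was expected. Releasing, rising and going to the blue cup.

>>> apply_moves --deltas '[[[0,0,0,0,0,0,75],[0,0,0,0,0,0,90],[0,0,0,0,0,0,100],[0,0,0,0,0,0,100],[0,0,-0.02,0,0,0,100],[0,0,-0.03,0,0,0,100],[0,0,-0.025,0,0,0,100],[0,-0.01,0,0,0,0,100],[-0.01,-0.03,0,0,0,0,100],[-0.012,-0.033,0,0,0,0,100],[-0.012,-0.033,0,0,0,0,100],[-0.012,-0.033,0,0,0,0,100],[-0.012,-0.033,0,0,0,0,100],[-0.012,-0.033,0,0,0,0,100],[-0.012,-0.033,0,0,0,0,100],[-0.012,-0.033,0,0,0,0,100],[-0.01,-0.025,0,0,0,0,100],[-0.002,-0.009,0,0,0,0,100],[0,0,0,0,0,0,100],[0,0,0,0,0,0,100]]]'

```text
clock: 10.67
tool_pos: [0.4322, -0.2984, 0.0678]
ee_rot: [[-0.925, 0.38, 0.003], [0.38, 0.925, 0.001], [-0.002, 0.002, -1.0]]
contact_force: [0.9, 0.2, 0.5]
grip_width: 0.999
```

```bash
python3 - <<'E'
from rig import vision
from meas import *
f=vision.grab_frame("wrist");np.savez("/tmp/w4.npz",**f);cv2.imwrite("pics/w4.png",f["pixels"][:,:,::-1])
g=vision.grab_frame("top");np.savez("/tmp/t4.npz",**g);cv2.imwrite("pics/t4.png",cv2.resize(g["pixels"][130:280,220:450,::-1],None,fx=3,fy=3))
print("blue",rim(f,(.435,-.298)),"salt",rim(f,(.506,-.411),z=.05))
print("placed white top",rim(g,(.4548,.0395),z=.068),saucer(g,(.454,.039),"white"))
E
python3 go.py .435 -.298 -.018
```

```text
blue (array([ 0.4363, -0.2997]), array([0.0575, 0.0572]), array([ 0.4363, -0.3002]), 1371) salt (array([ 0.5058, -0.394 ]), array([0.0483, 0.0225]), array([ 0.5058, -0.3977]), 660)
placed white top (array([0.4544, 0.0402]), array([0.0563, 0.0535]), array([0.4541, 0.0399]), 81) (array([0.4548, 0.0396, 0.0519]), 76)
t 10.77 pos [ 0.4323 -0.2972  0.0679] F [-0.1  0.6 -0.2] g 1.0 rotfix [0.0023 0.0015 0.0088]
[ 0.435 -0.298 -0.018] tool delta [-0.0027  0.0001  0.0859] rows 2.06
```

View pics/t4.png

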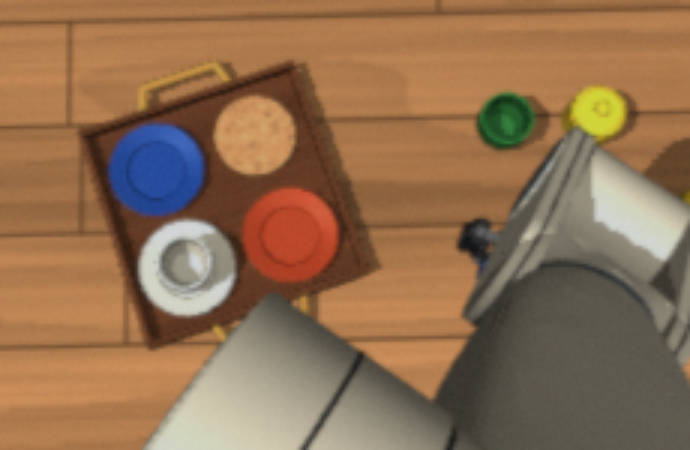

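The crop shows the white cup centred on its saucer (crop 185,263), and depth puts cup and saucer within 1 mm of each other. Blue cup refined to (0.4363, −0.2998). Descending.

>>> apply_moves --deltas '[[[-0.004,-0.001,0.01,0.002,0.001,0.007,100],[0,0,0.022,0,0,0,100],[0,0,0.022,0,0,0,100],[0,0,0.015,0,0,0,100],[0,0,0.008,0,0,0,100],[0,0,0.003,0,0,0,100],[0,0,0,0,0,0,100],[0,0,0,0,0,0,100]]]'

```text
clock: 11.43
tool_pos: [0.4388, -0.2911, -0.017]
ee_rot: [[-0.927, 0.376, 0.0], [0.376, 0.927, 0.0], [-0.0, 0.0, -1.0]]
contact_force: [0.0, -0.4, -0.1]
grip_width: 1.003
```

```bash
python3 go.py .4363 -.2998 -.018
```

```text
t 11.43 pos [ 0.4388 -0.2911 -0.017 ] F [ 0.  -0.4 -0.1] g 1.003 rotfix [0.0005 0.0002 0.0117]
[ 0.4363 -0.2998 -0.018 ] tool delta [-0.0009 -0.0091  0.001 ] rows 0.22
```

>>> apply_moves --deltas '[[[-0.001,-0.007,0.001,0,0,0.01,100],[0,-0.002,0,0,0,0,100],[0,0,0,0,0,0,100],[0,0,0,0,0,0,100]]]'

```text
clock: 11.77
tool_pos: [0.4379, -0.3015, -0.0157]
ee_rot: [[-0.923, 0.385, 0.004], [0.385, 0.923, -0.002], [-0.004, -0.001, -1.0]]
contact_force: [-0.4, -0.4, -0.1]
grip_width: 1.005
```

```bash
python3 go.py .4363 -.2998 -.018
```

```text
t 11.77 pos [ 0.4379 -0.3015 -0.0157] F [-0.4 -0.4 -0.1] g 1.005 rotfix [-0.0005  0.0044  0.0011]
[ 0.4363 -0.2998 -0.018 ] tool delta [0.0021 0.001  0.0023] rows 0.08
```

>>> apply_moves --deltas '[[[0.002,0.001,0.002,0,0.003,0,100],[0,0,0,0,0,0,100],[0,0,0,0,0,0,70],[0,0,0,0,0,0,60],[0,0,0,0,0,0,50],[0,0,0,0,0,0,50],[0,0,0,0,0,0,50],[0,0,0,0,0,0,50],[0,0,0,0,0,0,50]]]'

```text
clock: 12.52
tool_pos: [0.4368, -0.3005, -0.0162]
ee_rot: [[-0.922, 0.386, 0.003], [0.386, 0.922, -0.002], [-0.003, -0.001, -1.0]]
contact_force: [-0.2, -0.8, 2.4]
grip_width: 0.649
```

```bash
python3 go.py .5632 .0723 -.018
```

```text
t 12.52 pos [ 0.4368 -0.3005 -0.0162] F [-0.2 -0.8  2.4] g 0.649 rotfix [-0.0011  0.0033  0.0003]
[ 0.5632  0.0723 -0.018 ] tool delta [0.0274 0.3927 0.0012] rows 9.44
```

>>> apply_moves --deltas '[[[0,0,-0.02,0,0,0,50],[0,0,-0.03,0,0,0,50],[0,0,-0.028,0,0,0,50],[0.001,0.01,-0.005,0,0,0,50],[0.002,0.03,0,0,0,0,50],[0.003,0.035,0,0,0,0,50],[0.003,0.035,0,0,0,0,50],[0.003,0.035,0,0,0,0,50],[0.003,0.035,0,0,0,0,50],[0.003,0.035,0,0,0,0,50],[0.002,0.035,0,0,0,0,50],[0.002,0.035,0,0,0,0,50],[0.002,0.035,0,0,0,0,50],[0.001,0.03,0,0,0,0,50],[0,0.016,0,0,0,0,50],[0,0.006,0,0,0,0,50],[0,0,0,0,0,0,50],[0,0,0,0,0,0,50],[0,0,0,0,0,0,50]]]'

```text
clock: 14.1
tool_pos: [0.5578, 0.0724, 0.0618]
ee_rot: [[-0.921, 0.389, -0.004], [0.389, 0.921, -0.001], [0.003, -0.002, -1.0]]
contact_force: [-0.8, -0.7, -0.9]
grip_width: 0.649
```

```bash
python3 - <<'E'
from rig import vision
from meas import *
f=vision.grab_frame("wrist");np.savez("/tmp/w5.npz",**f)
print("blue s",saucer(f,(.5632,.0723),"blue"),"red s",saucer(f,(.487,-.073),"red"),"white",saucer(f,(.4548,.0395),"white"))
E
python3 go.py .5632 .0723 .03
```

```text
blue s (array([0.5639, 0.0725, 0.0511]), 234) red s (array([ 0.4886, -0.072 ,  0.0514]), 350) white (array([0.4553, 0.0397, 0.0516]), 349)
t 14.15 pos [0.5576 0.0721 0.0618] F [-0.   0.3 -0.8] g 0.655 rotfix [-0.0025 -0.0035 -0.003 ]
[0.5632 0.0723 0.03  ] tool delta [-0.0052  0.0024  0.0318] rows 0.77
```

>>> apply_moves --deltas '[[[-0.005,0.002,0.008,-0.002,-0.003,-0.003,50],[0,0,0.015,0,0,0,50],[0,0,0.015,0,0,0,50],[0,0,0.008,0,0,0,50],[0,0,0.003,0,0,0,50],[0,0,0,0,0,0,50],[0,0,0,0,0,0,50]]]'

```text
clock: 14.73
tool_pos: [0.5637, 0.0653, 0.0097]
ee_rot: [[-0.919, 0.394, 0.001], [0.394, 0.919, -0.001], [-0.001, -0.0, -1.0]]
contact_force: [-1.0, -1.3, 0.2]
grip_width: 0.651
```

```bash
python3 go.py .5637 .0725 -.0022
```

```text
t 14.73 pos [0.5637 0.0653 0.0097] F [-1.  -1.3  0.2] g 0.651 rotfix [-0.0002  0.0009 -0.0081]
[ 0.5637  0.0725 -0.0022] tool delta [0.0029 0.0066 0.0119] rows 0.33
```

>>> apply_moves --deltas '[[[0.003,0.006,0,0,0,-0.006,50],[0,0.001,0,0,0,0,50],[0,0,0,0,0,0,50],[0,0,0,0,0,0,50]]]'

```text
clock: 15.07
tool_pos: [0.565, 0.0737, 0.0114]
ee_rot: [[-0.922, 0.388, 0.004], [0.388, 0.922, -0.0], [-0.003, 0.001, -1.0]]
contact_force: [-0.4, 0.4, -1.3]
grip_width: 0.651
```

```bash
python3 go.py .5637 .0725 -.0022
```

```text
t 15.07 pos [0.565  0.0737 0.0114] F [-0.4  0.4 -1.3] g 0.651 rotfix [ 0.0012  0.0033 -0.0018]
[ 0.5637  0.0725 -0.0022] tool delta [ 0.0008 -0.0016  0.0136] rows 0.33
```

>>> apply_moves --deltas '[[[0.001,-0.0015,0.005,0.001,0.003,-0.001,50],[0,0,0.005,0,0,0,50],[0,0,0.003,0,0,0,50],[0,0,0.001,0,0,0,50],[0,0,0,0,0,0,50],[0,0,0,0,0,0,50]]]'

```text
clock: 15.57
tool_pos: [0.5644, 0.0731, -0.0022]
ee_rot: [[-0.922, 0.386, 0.002], [0.386, 0.922, 0.0], [-0.002, 0.001, -1.0]]
contact_force: [-0.5, -0.1, 1.6]
grip_width: 0.652
```

```bash
python3 go.py .5637 .0725 -.0022
```

```text
t 15.57 pos [ 0.5644  0.0731 -0.0022] F [-0.5 -0.1  1.6] g 0.652 rotfix [0.0012 0.002  0.0001]
[ 0.5637  0.0725 -0.0022] tool delta [ 0.0004 -0.0009 -0.    ] rows 0.02
```

>>> apply_moves --deltas '[[[0,0,0.001,0,0,0,50],[0,0,0,0,0,0,75],[0,0,0,0,0,0,90],[0,0,0,0,0,0,100],[0,0,0,0,0,0,100],[0,0,-0.02,0,0,0,100],[0,0,-0.03,0,0,0,100],[0,0,-0.025,0,0,0,100],[0.003,0.01,0,0,0,0,100],[0.01,0.03,0,0,0,0,100],[0.01,0.033,0,0,0,0,100],[0.01,0.033,0,0,0,0,100],[0.01,0.033,0,0,0,0,100],[0.01,0.033,0,0,0,0,100],[0.01,0.03,0,0,0,0,100],[0.006,0.018,0,0,0,0,100],[0.002,0.006,0,0,0,0,100],[0,0,0,0,0,0,100],[0,0,0,0,0,0,100],[0,0,0,0,0,0,100]]]'

```text
clock: 17.23
tool_pos: [0.5837, 0.3191, 0.0672]
ee_rot: [[-0.921, 0.39, -0.005], [0.39, 0.921, -0.002], [0.004, -0.003, -1.0]]
contact_force: [-0.4, -0.6, -0.2]
grip_width: 1.0
```

```bash
python3 - <<'E'
from rig import vision
from meas import *
f=vision.grab_frame("wrist");np.savez("/tmp/w6.npz",**f);cv2.imwrite("pics/w6.png",f["pixels"][:,:,::-1])
g=vision.grab_frame("top");np.savez("/tmp/t6.npz",**g)
print("red",rim(f,(.5891,.3269)))
print("placed blue wrist",rim(f,(.5637,.0725),z=.068),"top",rim(g,(.5637,.0725),z=.068),saucer(g,(.5637,.0725),"blue"))
print("cork",saucer(g,(.6,-.036),"cork",z=.016,r=.045,R=.056))
E
python3 go.py .5891 .3269 -.018
```

```text
red (array([0.5896, 0.3268]), array([0.0579, 0.0571]), array([0.5896, 0.3268]), 1396)
placed blue wrist (array([0.5639, 0.0745]), array([0.0571, 0.0565]), array([0.5647, 0.0732]), 1335) top (array([0.562 , 0.0728]), array([0.0553, 0.0565]), array([0.5621, 0.0736]), 75) (array([0.5628, 0.073 , 0.0492]), 70)
cork (array([0., 0., 0.]), 0)
t 17.33 pos [0.5839 0.3186 0.0674] F [ 0.3 -0.7 -0.1] g 1.002 rotfix [-0.0033 -0.004  -0.0046]
[ 0.5891  0.3269 -0.018 ] tool delta [-0.0019  0.0099  0.0854] rows 2.06
  return _methods._mean(a, axis=axis, dtype=dtype,
  ret = ret.dtype.type(ret / rcount)
```

View pics/w6.png

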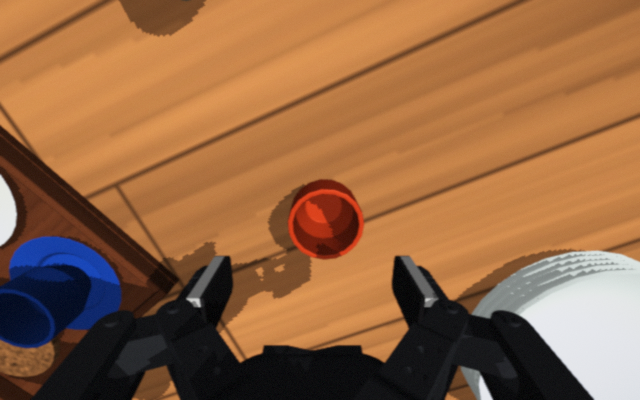

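The red cup's rim is centred at (326,222) with both jaws clear of it. The blue cup stands on its saucer at lower left. Depth puts it within 1–2 mm of the saucer centre.

>>> apply_moves --deltas '[[[-0.002,0.009,0.005,-0.003,-0.004,-0.004,100],[0,0.001,0.015,0,0,0,100],[0,0,0.022,0,0,0,100],[0,0,0.022,0,0,0,100],[0,0,0.014,0,0,0,100],[0,0,0.005,0,0,0,100],[0,0,0,0,0,0,100],[0,0,0,0,0,0,100]]]'

```text
clock: 18.0
tool_pos: [0.5922, 0.3232, -0.0224]
ee_rot: [[-0.92, 0.393, 0.001], [0.393, 0.92, -0.0], [-0.001, 0.0, -1.0]]
contact_force: [0.2, 0.3, 1.1]
grip_width: 0.997
```

```bash
python3 go.py .5895 .3268 -.018
```

```text
t 18.0 pos [ 0.5922  0.3232 -0.0224] F [0.2 0.3 1.1] g 0.997 rotfix [ 0.0002  0.0011 -0.0066]
[ 0.5895  0.3268 -0.018 ] tool delta [ 0.0039  0.0023 -0.0044] rows 0.15
```

>>> apply_moves --deltas '[[[0.004,0.002,-0.004,0,0,-0.005,100],[0,0,0,0,0,0,100],[0,0,0,0,0,0,100],[0,0,0,0,0,0,100]]]'

```text
clock: 18.33
tool_pos: [0.5907, 0.3278, -0.0152]
ee_rot: [[-0.922, 0.388, 0.005], [0.388, 0.922, 0.002], [-0.004, 0.003, -1.0]]
contact_force: [0.6, 0.1, -0.3]
grip_width: 0.997
```

```bash
python3 go.py .5895 .3268 -.018
```

```text
t 18.33 pos [ 0.5907  0.3278 -0.0152] F [ 0.6  0.1 -0.3] g 0.997 rotfix [ 0.0033  0.0036 -0.0011]
[ 0.5895  0.3268 -0.018 ] tool delta [ 0.0007 -0.0014  0.0028] rows 0.08
```

>>> apply_moves --deltas '[[[0.001,-0.001,0.003,0.003,0.003,0,100],[0,0,0,0,0,0,100],[0,0,0,0,0,0,70],[0,0,0,0,0,0,60],[0,0,0,0,0,0,50],[0,0,0,0,0,0,50],[0,0,0,0,0,0,50],[0,0,0,0,0,0,50],[0,0,0,0,0,0,50]]]'

```text
clock: 19.08
tool_pos: [0.5908, 0.3281, -0.0156]
ee_rot: [[-0.922, 0.387, 0.004], [0.387, 0.922, 0.002], [-0.003, 0.003, -1.0]]
contact_force: [-1.0, -0.7, 0.9]
grip_width: 0.664
```

```bash
python3 go.py .4882 -.0723 -.018
```

```text
t 19.08 pos [ 0.5908  0.3281 -0.0156] F [-1.  -0.7  0.9] g 0.664 rotfix [ 0.0032  0.0029 -0.001 ]
[ 0.4882 -0.0723 -0.018 ] tool delta [-0.0605 -0.4089  0.0012] rows 9.91
```

Held at 0.664. The path passes the placed blue cup, so I'll lift higher, with the cup bottom at about 110 mm.

>>> apply_moves --deltas '[[[0,0,-0.02,0,0,0,50],[0,0,-0.035,0,0,0,50],[0,0,-0.035,0,0,0,50],[0,0,-0.02,0,0,0,50],[-0.003,-0.015,-0.003,0,0,0,50],[-0.006,-0.033,0,0,0,0,50],[-0.006,-0.037,0,0,0,0,50],[-0.006,-0.037,0,0,0,0,50],[-0.006,-0.037,0,0,0,0,50],[-0.006,-0.037,0,0,0,0,50],[-0.006,-0.037,0,0,0,0,50],[-0.006,-0.037,0,0,0,0,50],[-0.006,-0.037,0,0,0,0,50],[-0.005,-0.037,0,0,0,0,50],[-0.002,-0.025,0,0,0,0,50],[0,-0.012,0,0,0,0,50],[0,-0.004,0,0,0,0,50],[0,0,0,0,0,0,50],[0,0,0,0,0,0,50]]]'

```text
clock: 20.67
tool_pos: [0.4725, -0.0734, 0.0874]
ee_rot: [[-0.922, 0.386, -0.017], [0.386, 0.922, -0.001], [0.015, -0.008, -1.0]]
contact_force: [-1.1, -0.8, -1.9]
grip_width: 0.67
```

```bash
python3 - <<'E'
from rig import vision
from meas import *
f=vision.grab_frame("wrist");np.savez("/tmp/w7.npz",**f)
print("red s",saucer(f,(.4882,-.0723),"red"),"blue cup",rim(f,(.5637,.0725),z=.068),"white cup",rim(f,(.4548,.0397),z=.068))
E
python3 go.py .4882 -.0723 .03
```

```text
red s (array([ 0.4884, -0.0724,  0.0516]), 208) blue cup (array([0.5635, 0.0723]), array([0.0589, 0.0575]), array([0.5635, 0.0725]), 1646) white cup (array([0.4547, 0.0386]), array([0.0574, 0.0579]), array([0.4548, 0.0384]), 1832)
t 20.72 pos [ 0.4726 -0.073   0.0874] F [-0.6 -0.8 -1.1] g 0.671 rotfix [-0.0077 -0.015   0.001 ]
[ 0.4882 -0.0723  0.03  ] tool delta [-0.015   0.0071  0.0571] rows 1.43
```

>>> apply_moves --deltas '[[[-0.01,0.005,0.01,-0.008,-0.015,0.001,50],[-0.003,0.001,0.02,0,0,0,50],[0,0,0.02,0,0,0,50],[0,0,0.01,0,0,0,50],[0,0,0,0,0,0,50],[0,0,0,0,0,0,50]]]'

```text
clock: 21.22
tool_pos: [0.4907, -0.0671, 0.0253]
ee_rot: [[-0.925, 0.379, 0.004], [0.379, 0.925, 0.0], [-0.004, 0.002, -1.0]]
contact_force: [0.4, -0.1, -0.7]
grip_width: 0.671
```

```bash
python3 go.py .4883 -.0723 -.0016
```

```text
t 21.22 pos [ 0.4907 -0.0671  0.0253] F [ 0.4 -0.1 -0.7] g 0.671 rotfix [0.002  0.0039 0.0083]
[ 0.4883 -0.0723 -0.0016] tool delta [ 0.0003 -0.0058  0.0269] rows 0.66
```

>>> apply_moves --deltas '[[[0,-0.005,0.006,0.002,0.003,0.006,50],[0,0,0.008,0,0,0,50],[0,0,0,0,0,0,50],[0,0,0,0,0,0,50],[0,0,0,0,0,0,50]]]'

```text
clock: 21.63
tool_pos: [0.4903, -0.0715, 0.0121]
ee_rot: [[-0.924, 0.383, 0.004], [0.383, 0.924, -0.001], [-0.004, 0.001, -1.0]]
contact_force: [-0.3, -0.0, -1.5]
grip_width: 0.673
```

```bash
python3 go.py .4883 -.0723 -.0016
```

```text
t 21.63 pos [ 0.4903 -0.0715  0.0121] F [-0.3 -0.  -1.5] g 0.673 rotfix [0.0005 0.0037 0.0032]
[ 0.4883 -0.0723 -0.0016] tool delta [ 0.0016 -0.0015  0.0137] rows 0.33
```

>>> apply_moves --deltas '[[[0.0015,-0.0015,0.005,0,0.003,0.003,50],[0,0,0.005,0,0,0,50],[0,0,0.003,0,0,0,50],[0,0,0.001,0,0,0,50],[0,0,0,0,0,0,50],[0,0,0,0,0,0,50]]]'

```text
clock: 22.13
tool_pos: [0.4891, -0.0729, -0.0017]
ee_rot: [[-0.922, 0.387, 0.003], [0.387, 0.922, 0.0], [-0.003, 0.001, -1.0]]
contact_force: [-1.3, -0.1, 0.6]
grip_width: 0.666
```

```bash
python3 go.py .4883 -.0723 -.0016
```

```text
t 22.13 pos [ 0.4891 -0.0729 -0.0017] F [-1.3 -0.1  0.6] g 0.666 rotfix [ 0.0012  0.0026 -0.0009]
[ 0.4883 -0.0723 -0.0016] tool delta [ 0.001   0.0002 -0.0001] rows 0.02
```

>>> apply_moves --deltas '[[[0,0,0.001,0,0,0,50],[0,0,0,0,0,0,75],[0,0,0,0,0,0,90],[0,0,0,0,0,0,100],[0,0,0,0,0,0,100],[0,0,-0.02,0,0,0,100],[0,0,-0.03,0,0,0,100],[0,0,-0.03,0,0,0,100],[0,0,-0.01,0,0,0,100],[0.01,0.012,0,0,0,0,100],[0.02,0.024,0,0,0,0,100],[0.025,0.03,0,0,0,0,100],[0.025,0.03,0,0,0,0,100],[0,0,0,0,0,0,100],[0,0,0,0,0,0,100]]]'

```text
clock: 23.38
tool_pos: [0.4532, 0.0503, 0.092]
ee_rot: [[-0.921, 0.39, 0.006], [0.39, 0.921, 0.0], [-0.006, 0.003, -1.0]]
contact_force: [0.8, -0.7, -0.4]
grip_width: 1.0
```

```bash
python3 - <<'E'
from rig import vision
from meas import *
f=vision.grab_frame("wrist");np.savez("/tmp/w8.npz",**f);cv2.imwrite("pics/w8.png",f["pixels"][:,:,::-1])
for n,c in(("red",(.4883,-.0723)),("white",(.4548,.0395)),("blue",(.5637,.0725))): print(n,rim(f,c,z=.068),saucer(f,c,n))
E
python3 go.py .3745 .3055 .07
```

```text
red (array([ 0.4886, -0.0725]), array([0.0571, 0.0542]), array([ 0.4883, -0.073 ]), 404) (array([ 0.4882, -0.0718,  0.0513]), 206)
white (array([0.4547, 0.0388]), array([0.0573, 0.0571]), array([0.4549, 0.0387]), 1251) (array([0.4549, 0.0397, 0.0516]), 263)
blue (array([0.5632, 0.0658]), array([0.0583, 0.0441]), array([0.5633, 0.0726]), 812) (array([0.563 , 0.0724, 0.0507]), 160)
t 23.43 pos [0.453  0.05   0.0919] F [-0.1 -0.4 -0. ] g 1.002 rotfix [ 0.0027  0.0052 -0.0049]
[0.3745 0.3055 0.07  ] tool delta [0.1723 0.2044 0.0215] rows 6.43
```

View pics/w8.png

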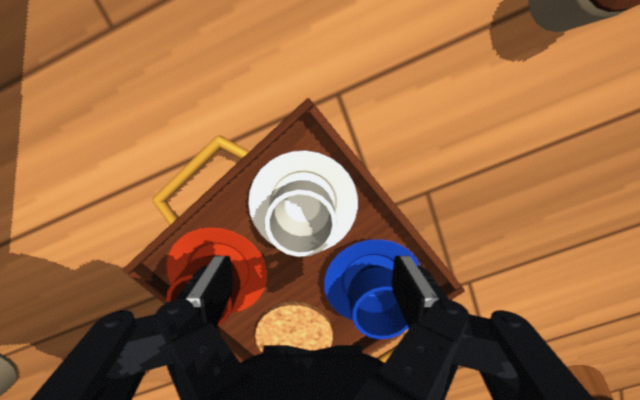

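All three cups stand centred in their saucers: red (215,275), white (303,200), blue (375,290). The cork mat at (293,330) is partly hidden. On to the sugar pot.

>>> apply_moves --deltas '[[[0.01,0.012,0.002,0.002,0.005,-0.004,100],[0.022,0.026,0.003,0,0,0,100],[0.026,0.031,0.003,0,0,0,100],[0.026,0.031,0.002,0,0,0,100],[0.026,0.031,0,0,0,0,100],[0.024,0.028,0,0,0,0,100],[0.016,0.019,0,0,0,0,100],[0.007,0.009,0,0,0,0,100],[0.003,0.003,0,0,0,0,100],[0,0,0,0,0,0,100],[0,0,0,0,0,0,100],[0,0,0,0,0,0,100]]]'

```text
clock: 24.43
tool_pos: [0.3873, 0.2888, 0.0803]
ee_rot: [[-0.915, 0.404, 0.005], [0.404, 0.915, 0.0], [-0.005, 0.002, -1.0]]
contact_force: [0.7, -0.1, 1.0]
grip_width: 1.003
```

```bash
python3 - <<'E'
from rig import vision
from meas import *
f=vision.grab_frame("wrist");np.savez("/tmp/w9.npz",**f);cv2.imwrite("pics/w9.png",f["pixels"][:,:,::-1])
for z in(.047,.05,.055,.066):print("pot",z,rim(f,(.3745,.3055),z=z))
g=vision.grab_frame("top");np.savez("/tmp/t9.npz",**g);print("cork top",saucer(g,(.6,-.036),"cork",z=.016,r=.045,R=.056))
E
python3 go.py .3745 .3055 -.028
```

```text
pot 0.047 (array([0.3641, 0.3053]), array([0.0389, 0.0581]), array([0.3739, 0.3049]), 332)
pot 0.05 (array([0.3735, 0.3053]), array([0.0577, 0.0581]), array([0.3735, 0.305 ]), 775)
pot 0.055 (array([0.3741, 0.3051]), array([0.0565, 0.0565]), array([0.3743, 0.3048]), 3667)
pot 0.066 (array([0.3737, 0.3041]), array([0.0373, 0.0399]), array([0.3735, 0.305 ]), 453)
cork top (array([ 0.6006, -0.0359,  0.0441]), 62)
t 24.53 pos [0.3873 0.2887 0.0803] F [-0.4  0.8  0.2] g 0.999 rotfix [ 0.0021  0.0047 -0.0196]
[ 0.3745  0.3055 -0.028 ] tool delta [0.019  0.01   0.1082] rows 2.65
```

View pics/w9.png

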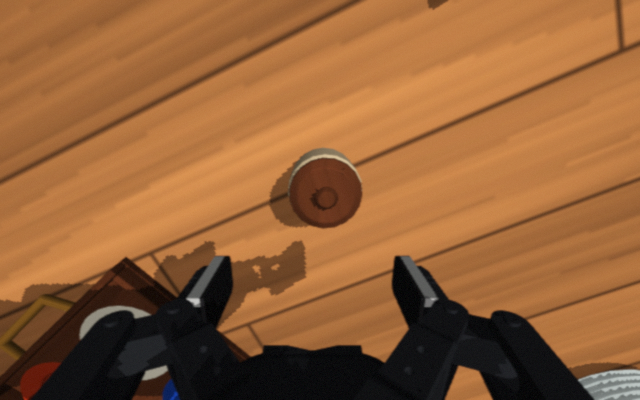

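The dark-lidded pot is at (325,190), centre (0.374, 0.305). Aligning above it first.

>>> apply_moves --deltas '[[[0.014,0.007,0.005,0.002,0.004,-0.018,100],[0.003,0.002,0.005,0,0,0,100],[0,0,0,0,0,0,100],[0,0,0,0,0,0,100],[0,0,0,0,0,0,100]]]'

```text
clock: 24.95
tool_pos: [0.3769, 0.3006, 0.07]
ee_rot: [[-0.92, 0.393, 0.001], [0.393, 0.92, -0.001], [-0.001, -0.0, -1.0]]
contact_force: [0.1, -0.1, -0.6]
grip_width: 1.003
```

```bash
python3 go.py .374 .305 -.027
```

```text
t 24.95 pos [0.3769 0.3006 0.07  ] F [ 0.1 -0.1 -0.6] g 1.003 rotfix [-0.0004  0.0011 -0.007 ]
[ 0.374  0.305 -0.027] tool delta [0.0045 0.0029 0.097 ] rows 2.33
```

>>> apply_moves --deltas '[[[0.004,0.003,0.005,0,0.001,-0.006,100],[0,0,0.02,0,0,0,100],[0,0,0.025,0,0,0,100],[0,0,0.025,0,0,0,100],[0,0,0.012,0,0,0,100],[0,0,0.003,0,0,0,100],[0,0,0,0,0,0,100],[0,0,0,0,0,0,100]]]'

```text
clock: 25.62
tool_pos: [0.3774, 0.3066, -0.0227]
ee_rot: [[-0.922, 0.388, 0.005], [0.388, 0.922, 0.003], [-0.003, 0.005, -1.0]]
contact_force: [0.3, -0.9, 0.4]
grip_width: 1.0
```

```bash
python3 go.py .374 .305 -.027
```

```text
t 25.62 pos [ 0.3774  0.3066 -0.0227] F [ 0.3 -0.9  0.4] g 1.0 rotfix [ 0.0051  0.0031 -0.0019]
[ 0.374  0.305 -0.027] tool delta [ 0.0025 -0.0028  0.0043] rows 0.14
```

>>> apply_moves --deltas '[[[0.0025,-0.002,0.004,0.004,0.003,-0.001,100],[0,0,0,0,0,0,100],[0,0,0,0,0,0,70],[0,0,0,0,0,0,60],[0,0,0,0,0,0,50],[0,0,0,0,0,0,50],[0,0,0,0,0,0,50],[0,0,0,0,0,0,50],[0,0,0,0,0,0,50]]]'

```text
clock: 26.37
tool_pos: [0.3758, 0.3071, -0.023]
ee_rot: [[-0.922, 0.387, 0.005], [0.387, 0.922, 0.004], [-0.003, 0.006, -1.0]]
contact_force: [-0.6, -0.1, -2.3]
grip_width: 0.686
```

```bash
python3 go.py .374 .305 -.027 .374 .305 .085 .6003 -.036 .085
```

```text
t 26.37 pos [ 0.3758  0.3071 -0.023 ] F [-0.6 -0.1 -2.3] g 0.686 rotfix [ 0.0058  0.0028 -0.0006]
[ 0.374  0.305 -0.027] tool delta [ 0.0008 -0.0027  0.004 ] rows 0.12
[0.374 0.305 0.085] tool delta [-0.0003  0.0007 -0.112 ] rows 2.69
[ 0.6003 -0.036   0.085 ] tool delta [-0.3406 -0.2268 -0.0004] rows 9.81
```

The pot is held (0.686, about 58 mm). Lifting high over the cups and carrying it to the mat.

>>> apply_moves --deltas '[[[0,0,-0.015,0,0,0,50],[0,0,-0.035,0,0,0,50],[0,0,-0.035,0,0,0,50],[0,0,-0.03,0,0,0,50],[-0.012,-0.008,-0.003,0,0,0,50],[-0.025,-0.017,0,0,0,0,50],[-0.032,-0.021,0,0,0,0,50],[-0.032,-0.021,0,0,0,0,50],[-0.032,-0.021,0,0,0,0,50],[-0.032,-0.021,0,0,0,0,50],[-0.032,-0.021,0,0,0,0,50],[-0.032,-0.021,0,0,0,0,50],[-0.032,-0.021,0,0,0,0,50],[-0.028,-0.019,0,0,0,0,50],[-0.02,-0.013,0,0,0,0,50],[-0.01,-0.008,0,0,0,0,50],[-0.004,-0.002,0,0,0,0,50],[0,0,0,0,0,0,50],[0,0,0,0,0,0,50],[0,0,0,0,0,0,50]]]'

```text
clock: 28.03
tool_pos: [0.5957, -0.0296, 0.0969]
ee_rot: [[-0.924, 0.383, -0.0], [0.383, 0.924, 0.003], [0.001, 0.003, -1.0]]
contact_force: [-0.5, 0.4, -2.3]
grip_width: 0.681
```

```bash
python3 - <<'E'
from rig import vision
from meas import *
f=vision.grab_frame("wrist");np.savez("/tmp/wa.npz",**f);cv2.imwrite("pics/wa.png",f["pixels"][:,:,::-1])
try: print("cork",saucer(f,(.6003,-.036),"cork",z=.016,r=.045,R=.056))
except Exception as e: print(e)
for n,c in(("red",(.4883,-.0723)),("white",(.4548,.0395)),("blue",(.5637,.0725))): print(n,rim(f,c,z=.068))
E
python3 go.py .6003 -.036 .04
```

```text
cork (array([ 0.6013, -0.0358,  0.0446]), 209)
red (array([ 0.4889, -0.0736]), array([0.0574, 0.0575]), array([ 0.4887, -0.0741]), 1750)
white (array([0.4679, 0.0347]), array([0.0318, 0.05  ]), array([0.4635, 0.0347]), 835)
blue (array([0.5633, 0.0723]), array([0.0573, 0.0577]), array([0.5635, 0.0724]), 1653)
t 28.08 pos [ 0.5954 -0.0293  0.0969] F [-0.5 -0.8 -3.1] g 0.684 rotfix [ 0.0029 -0.0018  0.0045]
[ 0.6003 -0.036   0.04  ] tool delta [-0.0072 -0.0044  0.0568] rows 1.38
```

View pics/wa.png

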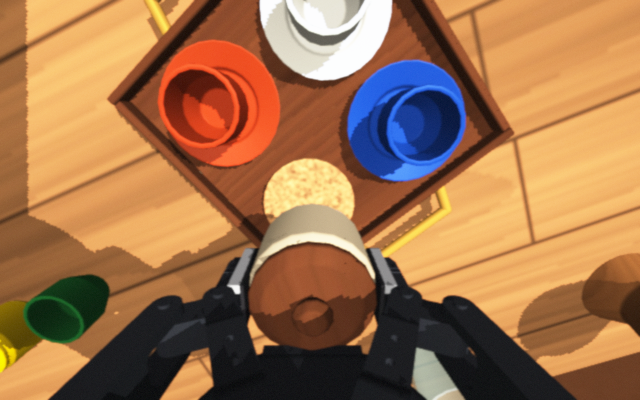

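The pot is held above the cork mat, which is visible at (308,190), centre (0.601, −0.036). All three cups are still upright in their saucers. Lowering.

>>> apply_moves --deltas '[[[-0.006,-0.003,0.008,0.002,-0.002,0.003,50],[-0.001,-0.001,0.02,0,0,0,50],[0,0,0.025,0,0,0,50],[0,0,0.015,0,0,0,50],[0,0,0.005,0,0,0,50],[0,0,0,0,0,0,50],[0,0,0,0,0,0,50]]]'

```text
clock: 28.67
tool_pos: [0.6006, -0.0305, 0.0209]
ee_rot: [[-0.926, 0.378, 0.003], [0.378, 0.926, 0.0], [-0.002, 0.001, -1.0]]
contact_force: [0.0, -0.0, -2.1]
grip_width: 0.685
```

```bash
python3 go.py .6015 -.036 -.007
```

```text
t 28.67 pos [ 0.6006 -0.0305  0.0209] F [ 0.  -0.  -2.1] g 0.685 rotfix [0.0013 0.0024 0.0095]
[ 0.6015 -0.036  -0.007 ] tool delta [-0.0028 -0.0048  0.0279] rows 0.68
```

>>> apply_moves --deltas '[[[-0.0025,-0.004,0.006,0.001,0.002,0.008,50],[0,0,0.006,0,0,0,50],[0,0,0.003,0,0,0,50],[0,0,0,0,0,0,50],[0,0,0,0,0,0,50]]]'

```text
clock: 29.08
tool_pos: [0.6039, -0.0355, 0.0073]
ee_rot: [[-0.923, 0.385, 0.005], [0.385, 0.923, -0.0], [-0.005, 0.002, -1.0]]
contact_force: [0.1, -0.3, -2.5]
grip_width: 0.681
```

```bash
python3 go.py .6015 -.036 -.007
```

```text
t 29.08 pos [ 0.6039 -0.0355  0.0073] F [ 0.1 -0.3 -2.5] g 0.681 rotfix [0.0016 0.005  0.0012]
[ 0.6015 -0.036  -0.007 ] tool delta [ 0.0021 -0.0014  0.0143] rows 0.35
```

>>> apply_moves --deltas '[[[0.002,-0.001,0.005,0.001,0.004,0.001,50],[0,0,0.005,0,0,0,50],[0,0,0.003,0,0,0,50],[0,0,0.001,0,0,0,50],[0,0,0,0,0,0,50],[0,0,0,0,0,0,50]]]'

```text
clock: 29.58
tool_pos: [0.6019, -0.0359, -0.0075]
ee_rot: [[-0.922, 0.387, 0.002], [0.387, 0.922, 0.0], [-0.002, 0.001, -1.0]]
contact_force: [-1.3, 0.2, -3.0]
grip_width: 0.682
```

```bash
python3 go.py .6015 -.036 -.007
```

```text
t 29.58 pos [ 0.6019 -0.0359 -0.0075] F [-1.3  0.2 -3. ] g 0.682 rotfix [ 0.0009  0.0016 -0.0001]
[ 0.6015 -0.036  -0.007 ] tool delta [ 0.0004 -0.0003 -0.0005] rows 0.02
```

Vertical force still shows the pot's weight, so I'll lower a little more.

>>> apply_moves --deltas '[[[0,0,0.001,0,0.001,0,50],[0,0,0.001,0,0,0,50],[0,0,0,0,0,0,50]]]'

```text
clock: 29.83
tool_pos: [0.6021, -0.0359, -0.0073]
ee_rot: [[-0.922, 0.387, 0.001], [0.387, 0.922, 0.001], [-0.001, 0.001, -1.0]]
contact_force: [-0.9, 0.2, -3.8]
grip_width: 0.683
```

>>> apply_moves --deltas '[[[0,0,0.002,0,0,0,50],[0,0,0.002,0,0,0,50],[0,0,0.001,0,0,0,50]]]'

```text
clock: 30.08
tool_pos: [0.6027, -0.036, -0.0077]
ee_rot: [[-0.922, 0.387, 0.002], [0.387, 0.922, 0.001], [-0.001, 0.001, -1.0]]
contact_force: [-1.4, 0.1, -1.5]
grip_width: 0.685
```

Commanding 5 mm moved it only 0.4 mm, so the pot is resting on the mat. Releasing and backing away upward.

>>> apply_moves --deltas '[[[0,0,0,0,0,0,75],[0,0,0,0,0,0,90],[0,0,0,0,0,0,100],[0,0,0,0,0,0,100],[0,0,-0.015,0,0,0,100],[0,0,-0.03,0,0,0,100],[0,0,-0.035,0,0,0,100],[0,0,-0.035,0,0,0,100],[0.02,0.01,-0.03,0,0,0,100],[0.03,0.01,-0.02,0,0,0,100],[0.03,0.02,0,0,0,0,100],[0.03,0.02,0,0,0,0,100],[0.03,0.02,0,0,0,0,100],[0.03,0.02,0,0,0,0,100],[0.03,0.02,0,0,0,0,100],[0.02,0.02,0,0,0,0,100],[0,0,0,0,0,0,100],[0,0,0,0,0,0,100],[0,0,0,0,0,0,100]]]'

```text
clock: 31.67
tool_pos: [0.452, 0.1861, 0.1646]
ee_rot: [[-0.921, 0.389, 0.011], [0.389, 0.921, 0.003], [-0.009, 0.007, -1.0]]
contact_force: [1.0, -0.4, -1.0]
grip_width: 0.999
```

```bash
python3 go.py; python3 - <<'E'
from rig import vision
from meas import *
f=vision.grab_frame("top");s=vision.grab_frame("side");w=vision.grab_frame("wrist")
cv2.imwrite("pics/tf.png",cv2.resize(f["pixels"][60:280,140:480,::-1],None,fx=2,fy=2));cv2.imwrite("pics/sf.png",cv2.resize(s["pixels"][140:350,180:460,::-1],None,fx=2.5,fy=2.5))
for n,c in(("red",(.4883,-.0723)),("white",(.4548,.0395)),("blue",(.5637,.0725))):
  for k,g in(("top",f),("side",s),("wrist",w)):
    try: print(n,k,rim(g,c,z=.068),saucer(g,c,n))
    except Exception as e: print(n,k,"-")
for k,g in(("top",f),("wrist",w)):
    print("pot",k,rim(g,(.601,-.036),z=.07))
    try: print("cork",saucer(g,(.601,-.036),"cork",z=.016,r=.045,R=.056))
    except Exception: print("-")
print("green",rim(f,(.603,-.307)),"salt",rim(f,(.506,-.411),z=.05))
E
```

```text
t 31.67 pos [0.452  0.1861 0.1646] F [ 1.  -0.4 -1. ] g 0.999 rotfix [ 0.0072  0.0094 -0.0029]
red top (array([ 0.4877, -0.0723]), array([0.0548, 0.0535]), array([ 0.4874, -0.0724]), 72) (array([ 0.4874, -0.072 ,  0.0499]), 74)
red side (array([ 0.4865, -0.0725]), array([0.0565, 0.0605]), array([ 0.4839, -0.0724]), 108) (array([ 0.4862, -0.0704,  0.0499]), 39)
red wrist (array([ 0.488 , -0.0731]), array([0.0568, 0.0589]), array([ 0.4882, -0.0732]), 603) (array([ 0.4871, -0.0712,  0.0504]), 132)
white top (array([0.4543, 0.0403]), array([0.057 , 0.0531]), array([0.4542, 0.0397]), 79) (array([0.4547, 0.0397, 0.0518]), 77)
white side (array([0.4536, 0.0393]), array([0.0577, 0.0615]), array([0.4531, 0.0397]), 98) (array([0.4507, 0.039 , 0.0518]), 34)
white wrist (array([0.4548, 0.0384]), array([0.0573, 0.0581]), array([0.4545, 0.0386]), 743) (array([0.4551, 0.0399, 0.0516]), 157)
blue top (array([0.5616, 0.074 ]), array([0.0554, 0.0544]), array([0.562 , 0.0736]), 80) (array([0.5632, 0.0725, 0.0491]), 73)
blue side (array([0.5611, 0.0712]), array([0.0555, 0.0578]), array([0.5619, 0.0732]), 82) (array([0.5634, 0.0752, 0.0483]), 20)
blue wrist (array([0.5629, 0.0729]), array([0.0582, 0.0572]), array([0.5629, 0.0725]), 622) (array([0.5637, 0.0732, 0.0506]), 136)
pot top (array([ 0.6003, -0.0356]), array([0.0568, 0.0576]), array([ 0.6007, -0.0358]), 184)
cork (array([ 0.6004, -0.0305,  0.0394]), 22)
pot wrist None
cork (array([ 0.6011, -0.0339,  0.0439]), 48)
green (array([ 0.6027, -0.3079]), array([0.0568, 0.056 ]), array([ 0.6029, -0.3077]), 77) salt (array([ 0.5064, -0.4103]), array([0.0578, 0.0592]), array([ 0.5067, -0.4102]), 80)
```

View pics/tf.png

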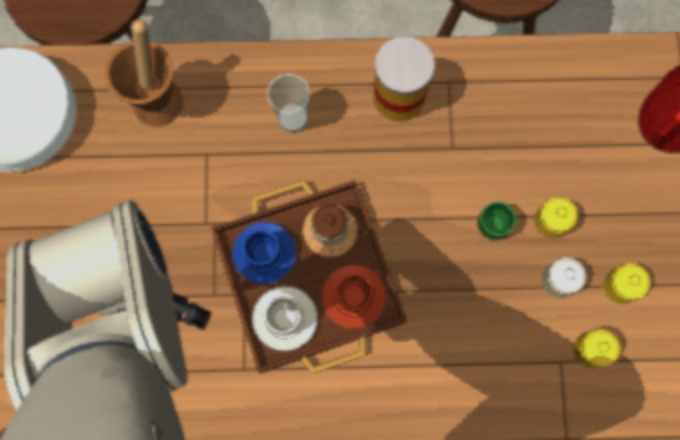

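View pics/sf.png

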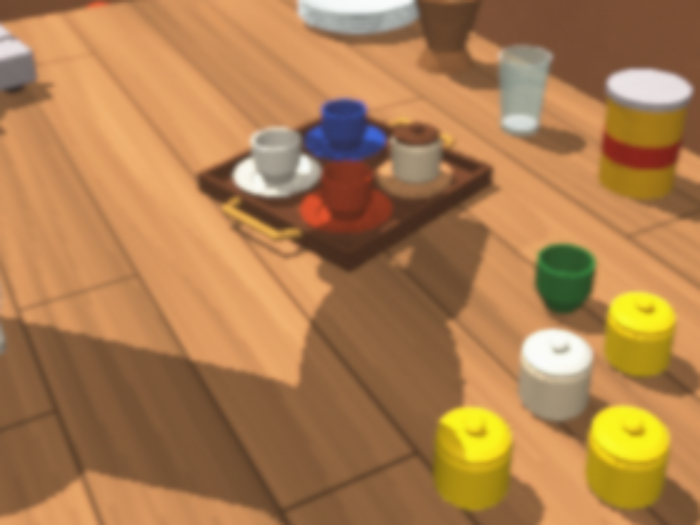

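The two final crops show each cup upright in its own saucer and the dark-lidded pot on the mat (top crop 330,225). The green cup (497,219) and salt pot (567,276) are still in place, and the gripper is clear. Handing in.

```bash
python3 -c "
from rig import workorder; print(workorder.close_job())"
```

```text
the job is handed in; nothing more can be done
None
```

The coffee tray is laid and the job is handed in, at about 32 s of robot time. The white, blue and red cups stand upright in their own saucers, and the sugar pot stands on the cork mat.

- **Final checks:** the top and wrist views put each cup within about 2 mm of its saucer's centre, and the top view puts the pot within about 1 mm of the mat centre measured before it was set down. The saucers and mat, and the green cup and salt pot, measured within about 1–2 mm of where they started. The gripper ended clear of everything.
- **Missed first grasp:** the reported TCP lay about 38 mm beyond the real fingertips, so the first try on the white cup closed on nothing above it. The depth image showed the offset, and I corrected for it from then on.
- **Checks that disagreed:** the side view's saucer fits differed by up to 4 mm from the other two views. The mat fit after the pot was down had few visible edge points and was off by 2–5 mm. I trusted the better-covered top and wrist measurements instead.

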